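# Refit the timer knob on the bike-light charging box and hold it pressed

### The arm

A 7-joint arm with a two-finger parallel gripper is mounted at the origin on the work surface. World frame = base frame: x ahead of the robot, y to its left, z up, the work surface at z = 0. Lengths are in m, angles in rad, forces in N, time in s.
With the tool pointing down it reaches from about 0.425 to 0.925 m from the base axis. Payload 6.8 kg.
Tool frame: the origin (TCP) lies midway between the tips of the shut fingers; the grasp point (between the pads) lies 19 mm behind it; z points along the fingers, y is the line along which they close (so a half turn about z gives the same grasp; the last joint's range is limited). The gripper opens to 85 mm and grips with 20 to 120 N. Pads are 22 mm wide; open, the fingers measure 114 mm over their backs; the gripper's body (76 mm by 85 mm) begins 54 mm behind the grasp point. The pads swing forward as they close: fully open they stand 13 mm farther back than shut.
Start: joints at [-1.268, 0.477, 0.022, 1.555, -0.011, 1.109, -0.083], TCP at [0.27, 0.619, 0.21] pointing down, gripper open.
Joint ranges: [-2.96, 2.96], [-0.34, 2.1], [-1.41, 1.46], [0.24, 2.44], [-1.37, 4.51], [0.17, 1.92], [-2.96, 2.96]. Speed limits (rad/s): [2.39, 2.39, 3.14, 3.14, 3.14, 3.14, 3.14].

### API

Orientations are given as a unit quaternion [w, x, y, z].
In Python, from station import bot, eyes, ticket gives the robot as it stands.
- The arm moves only by the shell command python3 -m crank 'ROWS' [FORCE]. ROWS is text: rows parted by semicolons, each of 7 numbers parted by spaces: the shift along the tool's x, y, z in units of 0.5 m (1.0 is 0.5 m), then the turn, a rotation vector about the tool's x, y, z in units of 180 degrees (1.0 is 180 degrees), then the closure, from 0 (fully open) to 1 (shut). A call has 1 to 20 rows; each row is the pose to reach, as a shift and turn from the pose commanded when the call began, along the tool's axes at that moment, turning the shorter way round; what a row does not reach only later rows make up. A row lasts 1/10 s, in which the tool goes at most 50 mm and 8.59 degrees, less where a joint would pass 70% of its speed; a pose out of reach is approached as far as the arm can. A call with a number of a shift or a turn outside -1 to 1 is refused whole. A call with a gripper value outside its range is refused whole. The fingers move at their own pace and stop on an object; FORCE is the grip in N (left out, the last holds). Time passes only in rows, so rows that repeat a pose let the fingers close. It gives the time, the measured TCP pose, the force, the opening and the grip force at its end, in the units of the state.
- bot.get_obs(): the state, without advancing time (a new reading comes with each control period).
- eyes.read_camera(name): name is "side" or "top" or "wrist"; returns a dict with "image" (420x560x3 uint8, red, green, blue), "K" (3x3 intrinsics, pixels), "R" (3x3) and "t" (3): a world point X has camera coordinates R X + t. Camera axes: x right, y down, z forward; pixel columns grow to the right and rows downward; lengths in m; the calibration is good to about 2 mm. The wrist camera is an equidistant fisheye: a pixel r from the principal point sees the ray r / f radians off the axis. A picture is of the moment at which its call begins. There is no depth.
- ticket.hand_in(): hands the job in; it is judged then, once.
The state is a dict: "t": time; "q": joint angles; "joint_vel": joint speeds; "joint_torque": joint torques, N m; "eef_pos": TCP position; "tool_rot": TCP orientation; "contact_force": force on the tool from outside, world axes, zero at the start; "torque": the same for the moment, N m; "gripper_width": opening from 0.0 (shut) to 1.0 (fully open); "grasp_force": force on a finger pad.
Only numpy, scipy, OpenCV 4.12 (cv2) and the standard library are available. Lean on these libraries where they do the work, as an engineer would, in place of code of your own. Each camera call takes 0.05 s, during which the arm holds its last target. There are 200 camera calls.

### The job

The timer knob has come off the grey bike-light charging box on the hallway shelf. First switch the box off: press its round push button fully down and let it come right back up. Then take the black knob from the blue turntable, turn it so that its D-shaped bore matches the D-shaped shaft, push it onto the shaft and fully home against the sprung collar, and finish holding it there: keep gripping it and pressing it down, do not let go; leave everything else on the shelf where it lies.

Things in the scene. Friction and masses are not known exactly. Their poses are not given: they have to be found in the camera images.
- charger: Grey plastic charging box, fixed to the shelf, 130 (x) x 200 (y) x 45 (z) mm. Origin at the centre of its underside, z up. On its top face (45 mm up) are the push button, centred at y = +55 mm, and the shaft with its sprung collar, centred at y = -45 mm (both at x = 0).
- stop_top (a point): Centre of the top face of the white round push button (32 mm across, in a black surround) on the charging box. It goes straight down 6 mm; fully down takes 5 N, and a spring brings it back up.
- stop (a joint): Travel of the push button in m: 0 up, 0.006 fully down.
- shaft_tip (a point): Centre of the tip of the upright fixed steel D-shaft, on its axis, 21 mm above the charging box's top. 16 mm across, with one flat 4.5 mm from the axis that faces along this point's +x (z up); the top 2 mm are chamfered by 2 mm all round. 12 mm stand above the collar at rest. A white line on the collar points the way the flat faces, which differs from the box's direction.
- collar (a joint): Travel in m of the sprung black collar (42 mm across) round the shaft: 0 up (its top 9 mm above the box's top), 0.005 fully pressed down (top 4 mm above the box). Spring: 2 N to start moving, 7 N at the bottom stop.
- knob_mid (a point): Centre of the loose black knob (60 g, 42 mm high, upright on the turntable), on its bore's axis, half-way up; z up. Eight-sided skirt 48 mm across, 22 mm high; on top of it a bar grip, 14 mm wide (y), 20 mm high, along x from -20 mm (square end) to +31 mm (pointed beak over the skirt's edge; white line on top to it). Fully home, this point is 4 mm above the shaft's tip; 9 mm with the collar up.
- knob_bore (a point): Mouth of the knob's D-shaped bore, at the centre of its underside, 21 mm below knob_mid, same axes. The bore is 19 mm deep and 17.4 mm across, with one flat 5.2 mm from the axis on the +x side, under the beak: the beak must point where the shaft's flat faces.
- turntable: Blue plastic turntable, fixed, a disc 230 mm across, top 22 mm above the shelf. Origin at the centre of its underside.
- hexset: Hex key set in a black holder, 100 x 32 x 18 mm, lying on the turntable; leave alone. Origin at the centre of its underside.
- wrench: Steel pedal wrench 300 mm long, lying at the far edge; leave alone.
- light: White front light 50 x 36 x 34 mm; leave alone. Origin under its centre.
- lever0: Black tire lever 120 x 17 x 11 mm, one of three side by side; leave alone.
- lever1: The middle tire lever; leave alone.
- lever2: The third tire lever; leave alone.
- clearbox: Clear box with a clip-on white lid, 116 x 176 x 65 mm; leave alone. Origin under its centre.
Not all that is in view belongs to the job. What is shaped like the part that bears knob_mid but orange is not meant.

How it is judged:
By the outcome, as a careful person would: the job done as asked, in the order asked, and still so for the second after the job is handed in, while the arm keeps its last pose, push and grip.
It also fails if it takes over 54 s, if anything falls off the work surface, if the arm or the gripper's body presses on something with over 40 N, if the wrist force passes 120 N, or if a joint passes its speed limit or range.

## Working session

There is one attempt and no reset: what is moved stays moved. The work goes in short steps, Python scripts to look and compute and a shell command to move; the robot and the scene stay as the last step left them, time stands still between calls to the robot, and variables do not carry over. Pictures are saved under pics/ and viewed, at most 10 in all, crops included, and the job is handed in when it is done.

```bash
mkdir -p pics; ls; cat > h.py <<'E'
import numpy as np, cv2
from scipy.spatial.transform import Rotation as Ro
from station import bot, eyes, ticket
def snap(n,f=None):
    c=eyes.read_camera(n); 
    if f: cv2.imwrite('pics/'+f,c['image'][:,:,::-1])
    return c
def ray(c,u,v,fish=False):
    K=np.array(c['K']);x=(u-K[0,2])/K[0,0];y=(v-K[1,2])/K[1,1]
    if fish:
        r=np.hypot(x,y);s=np.sin(r)/r if r>1e-9 else 1;d=np.array([x*s,y*s,np.cos(r)])
    else: d=np.array([x,y,1.])
    R=np.array(c['R']);t=np.array(c['t'])
    return -R.T@t,R.T@d
def atz(c,u,v,z,fish=False):
    o,d=ray(c,u,v,fish);return o+d*(z-o[2])/d[2]
def proj(c,X):
    p=np.array(c['R'])@X+np.array(c['t']);K=np.array(c['K']);return (K@p/p[2])[:2]
def tool():
    o=bot.get_obs();q=o['tool_rot'];return np.array(o['eef_pos']),Ro.from_quat([q[1],q[2],q[3],q[0]])
E
python3 - <<'E'
from h import *
import pickle
for n in ['top','side']:
    c=snap(n,n+'1.png');pickle.dump(c,open(n+'.pkl','wb'))
    K=np.array(c['K']);print(n,K[0,0],K[:2,2],ray(c,280,210))
p,r=tool();print(p,r.as_matrix().round(3))
E
```

```text
pics
top 505.6316953332888 [281.00807918 209.14554565] (array([0.40246597, 0.00558079, 0.98464533]), array([ 0.16747841,  0.02936734, -0.98544171]))
side 480.24686808100853 [284.46077029 206.85467373] (array([ 0.09982888, -0.6320977 ,  0.63663451]), array([ 0.46437928,  0.67575899, -0.57256514]))
[0.26932789 0.61832799 0.20899209] [[-0.917  0.399 -0.001]
 [ 0.399  0.917 -0.002]
 [-0.    -0.002 -1.   ]]
```

View pics/top1.png

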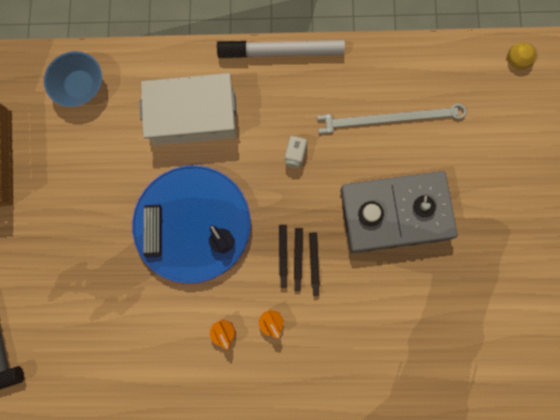

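View pics/side1.png

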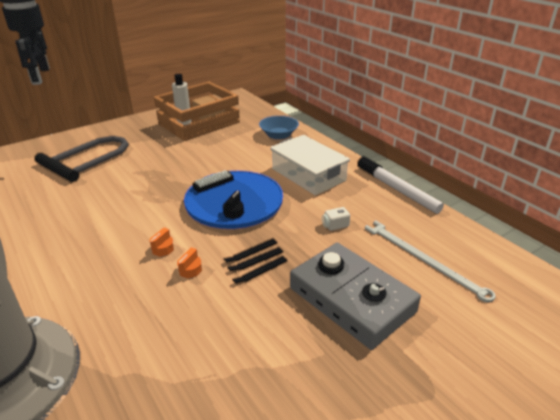

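The top view shows the button at (371,213), the shaft at (425,206) and the black knob at (222,240) with its beak to the upper left. The side view shows the button at (332,260), the shaft at (375,289) and the knob at (233,207). I'll triangulate these.

```bash
python3 - <<'E'
from h import *
import pickle
T=pickle.load(open('top.pkl','rb'));S=pickle.load(open('side.pkl','rb'))
P=lambda c:np.array(c['K'])@np.c_[c['R'],c['t']]
for n,a,b in [('btn',(371.5,213),(332,260)),('shaft',(425,204),(376,288))]:
    X=cv2.triangulatePoints(P(T),P(S),np.array(a,float),np.array(b,float)).ravel();print(n,X[:3]/X[3])
b=atz(T,371.5,213,.052);s=atz(T,425,206,.054)
print('b',b,'s',s,'dist',np.hypot(*(b-s)[:2]),atz(T,222,240,.044+.0),atz(T,222,240,.064))
p,r=tool();print('btn in tool/0.5',r.inv().apply(b+[0,0,.1]-p)/.5)
print(bot.get_obs()['gripper_width'])
# direction of box y, yaw
print(np.degrees(np.arctan2(*(b-s)[1::-1])))
a=T['image'][175:245,335:465];k=T['image'][205:275,160:290];d=S['image'][235:335,285:425]
f=lambda i,w,h:cv2.resize(i,(w,h),interpolation=cv2.INTER_CUBIC)
cv2.imwrite('pics/crop.png',np.vstack([np.hstack([f(a,400,215),f(k,400,215)]),np.hstack([f(d,504,360),np.zeros((360,296,3),np.uint8)])])[:,:,::-1])
E
```

```text
btn [ 0.5528228  -0.13639948  0.05974679]
shaft [ 0.56798231 -0.23519047  0.0594642 ]
b [ 0.55282336 -0.13681507  0.052     ] s [ 0.56422161 -0.23574938  0.054     ] dist 0.09958874082644482 [0.5068659  0.14294749 0.044     ] [0.50464615 0.1400268  0.064     ]
btn in tool/0.5 [-1.12284655 -1.15809128  0.11608405]
0.9966370059931465
96.57208431866655
```

View pics/crop.png

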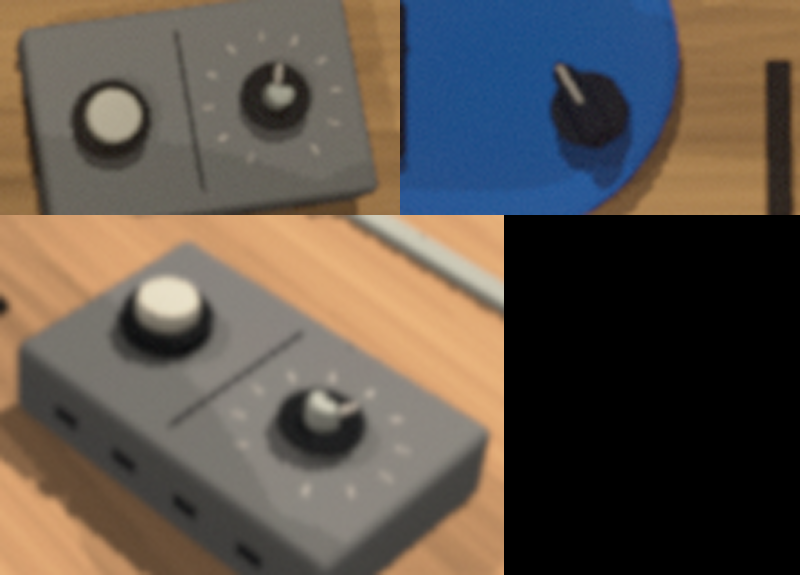

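The crops show the flat line at (280,67) against a collar centre of (275,97), so it faces roughly +x. The knob's line runs from (580,102) to (560,68), a yaw of about +30°. I'm moving toward the button now with the gripper shut.

```bash
R="" ; python3 -m crank '-.7 -.7 0 0 0 .45 1;-.7 -.7 0 0 0 .45 1;-.7 -.7 0 0 0 .45 1;-.7 -.7 0 0 0 .45 1;-.7 -.7 0 0 0 .45 1;-.7 -.7 0 0 0 .45 1;-.7 -.7 0 0 0 .45 1;-.7 -.7 0 0 0 .45 1;-.7 -.7 0 0 0 .45 1;-.7 -.7 0 0 0 .45 1;-.7 -.7 0 0 0 .45 1' 30
python3 - <<'E'
from h import *
p,r=tool();print(p,r.as_matrix().round(3));print(r.inv().apply(np.array([.553,-.137,.16])-p)/.5)
E
```

```text
t: 1.2
eef_pos: [0.4523, 0.1516, 0.21]
tool_rot: [0.001, 0.794, 0.607, -0.0]
contact_force: [-0.2, -0.7, 0.2]
gripper_width: 0.0
grasp_force: 0.0
[0.45226222 0.15161608 0.21002619] [[ 0.262  0.965  0.001]
 [ 0.965 -0.262 -0.002]
 [-0.001  0.001 -1.   ]]
[-0.50406351  0.34568579  0.10109975]
```

```bash
python3 -m crank '-.5 .35 .1 0 0 .4 1;-.5 .35 .1 0 0 .4 1;-.5 .35 .1 0 0 .4 1;-.5 .35 .1 0 0 .4 1;-.5 .35 .1 0 0 .4 1;-.5 .35 .1 0 0 .4 1;-.5 .35 .1 0 0 .4 1;-.5 .35 .1 0 0 .4 1;-.5 .35 .1 0 0 .4 1;-.5 .35 .1 0 0 .4 1;-.5 .35 .1 0 0 .4 1'
python3 - <<'E'
from h import *
import pickle
c=snap('wrist','w1.png');pickle.dump(c,open('w1.pkl','wb'))
p,r=tool();print(p,r.as_matrix().round(3));print(r.inv().apply(ray(c,280,210,1)[0]-p), r.inv().apply(ray(c,280,210,1)[1]),c['K'])
E
```

```text
t: 2.3
eef_pos: [0.5573, -0.1269, 0.1596]
tool_rot: [-0.0, 0.999, 0.032, -0.0]
contact_force: [-0.4, 0.5, -0.2]
gripper_width: 0.002
grasp_force: 0.0
[ 0.55729377 -0.12701034  0.15969805] [[ 0.998  0.063 -0.   ]
 [ 0.063 -0.998  0.   ]
 [-0.    -0.    -1.   ]]
[ 0.06655214  0.00085987 -0.16339373] [-0.26452982 -0.00552082  0.9643617 ] [[325.1922621    0.         281.99693578]
 [  0.         325.1922621  210.43600452]
 [  0.           0.           1.        ]]
```

View pics/w1.png

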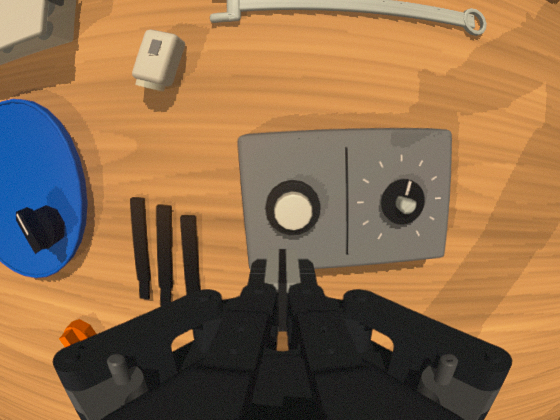

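The wrist view shows the button top at (293,211), the collar at (403,203) and the white line from (406,196) to (409,182).

```bash
python3 - <<'E'
from h import *
import pickle
c=pickle.load(open('w1.pkl','rb'));a=lambda u,v,z:atz(c,u,v,z,1)
for z in(.056,.06):print('btn',a(293,211,z))
im=c['image'];g=cv2.cvtColor(im,cv2.COLOR_RGB2GRAY)
m=(g[170:235,370:440]<50).astype(np.uint8);n,l,s,ce=cv2.connectedComponentsWithStats(m);i=1+np.argmax(s[1:,4])
q=np.column_stack(np.where(l==i))[:,::-1].astype(np.int32);h=cv2.convexHull(q);e=cv2.fitEllipse(h);print(e[0][0]+370,e[0][1]+170,e[1])
C=a(e[0][0]+370,e[0][1]+170,.054);print('collar',C)
# white line pixels on the collar
for u,v in[(409,182),(407.5,189)]:
    d=a(u,v,.054)-C;print('line yaw',np.degrees(np.arctan2(d[1],d[0])),np.hypot(*d[:2]))
# box corners
for u,v in[(241,136),(449,131),(445,256),(250,267)]:print(a(u,v,.045))
cv2.imwrite('pics/w1c.png',cv2.resize(im[160:245,240:450],None,fx=3.8,fy=3.8,interpolation=cv2.INTER_CUBIC)[:,:,::-1])
E
```

```text
btn [ 0.55034465 -0.13784853  0.056     ]
btn [ 0.55144518 -0.13763702  0.06      ]
402.3361282348633 201.37408828735352 (41.783042907714844, 45.628440856933594)
collar [ 0.56496242 -0.23517523  0.054     ]
line yaw -11.84885249156532 0.0183773051098427
line yaw -15.755028291428847 0.01204080912418808
[ 0.6106761  -0.08953592  0.045     ]
[ 0.63335314 -0.27818905  0.045     ]
[ 0.50975236 -0.29772763  0.045     ]
[ 0.48992483 -0.10202971  0.045     ]
```

View pics/w1c.png

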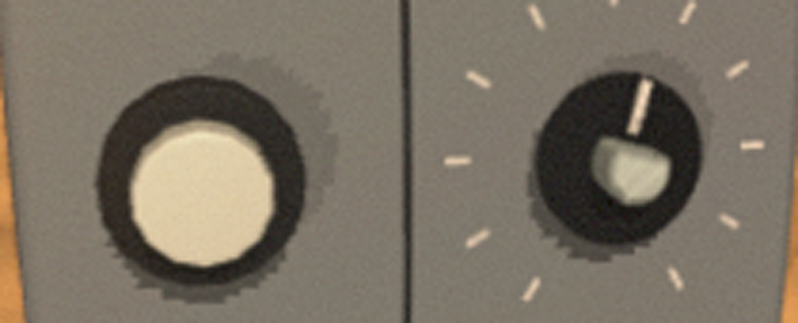

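```bash
python3 - <<'E'
from h import *
import pickle
c=pickle.load(open('w1.pkl','rb'));a=lambda u,v,z:atz(c,u,v,z,1)
d=a(410,181.6,.054)-a(406.8,194.7,.054);print(np.degrees(np.arctan2(d[1],d[0])),np.hypot(*d[:2]))
for z in (.066,.0663): print(a(240+640/3.8,160+180/3.8,z))
E
python3 -m crank '-.013 .019 .18 0 0 0 1;-.013 .019 .18 0 0 0 1;-.013 .019 .18 0 0 0 1;-.013 .019 .19 0 0 0 1;-.013 .019 .194 0 0 0 1;-.013 .019 .198 0 0 0 1;-.013 .019 .2 0 0 0 1;-.013 .019 .2 0 0 0 1'
```

```text
-6.168431771059491 0.012109679495887152
[ 0.56272489 -0.23681835  0.066     ]
[ 0.56279619 -0.23668637  0.0663    ]
t: 3.15
eef_pos: [0.5519, -0.1374, 0.0606]
tool_rot: [-0.0, 1.0, 0.03, 0.001]
contact_force: [-0.7, 0.6, -0.0]
gripper_width: 0.0
grasp_force: 0.0
```

```bash
python3 -m crank '0 0 .004 0 0 0 1;0 0 .008 0 0 0 1;0 0 .012 0 0 0 1;0 0 .012 0 0 0 1'; python3 -m crank '0 0 .004 0 0 0 1;0 0 .004 0 0 0 1'
```

```text
t: 3.55
eef_pos: [0.5511, -0.1375, 0.0535]
tool_rot: [-0.0, 1.0, 0.03, -0.0]
contact_force: [-0.3, 0.2, 0.3]
gripper_width: -0.002
grasp_force: 0.0
t: 3.75
eef_pos: [0.5512, -0.1376, 0.0516]
tool_rot: [-0.0, 1.0, 0.03, -0.0]
contact_force: [0.1, -0.3, 0.2]
gripper_width: 0.001
grasp_force: 0.0
```

```bash
python3 -m crank '0 0 .004 0 0 0 1;0 0 .004 0 0 0 1';python3 -m crank '0 0 .004 0 0 0 1;0 0 .004 0 0 0 1'; python3 -m crank '0 0 .004 0 0 0 1;0 0 .004 0 0 0 1'
```

```text
t: 3.95
eef_pos: [0.5512, -0.1375, 0.0497]
tool_rot: [-0.0, 1.0, 0.03, -0.0]
contact_force: [0.1, 0.5, -0.7]
gripper_width: -0.001
grasp_force: 0.0
t: 4.15
eef_pos: [0.5512, -0.1375, 0.0477]
tool_rot: [-0.0, 1.0, 0.03, -0.0]
contact_force: [0.2, -0.6, 0.2]
gripper_width: 0.003
grasp_force: 0.0
t: 4.35
eef_pos: [0.5515, -0.1376, 0.0458]
tool_rot: [0.0, 1.0, 0.03, 0.0]
contact_force: [0.2, 0.7, 1.2]
gripper_width: 0.001
grasp_force: 0.2
```

```bash
python3 - <<'E'
from h import *
snap('side','s2.png');im=cv2.imread('pics/s2.png')
w=snap('wrist')['image'][:,:,::-1]
a=cv2.resize(im[190:350,230:430],(500,400));b=cv2.resize(w[150:350,205:355],(300,400))
cv2.imwrite('pics/s2c.png',np.hstack([a,b]))
E
```

```text
(no output)
```

View pics/s2c.png

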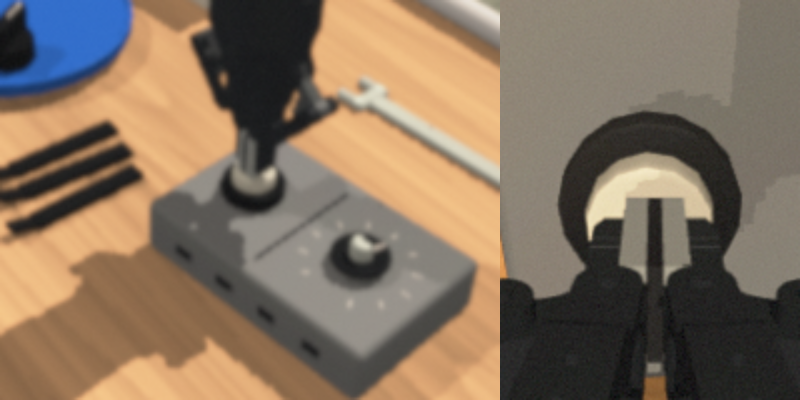

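The fingers are centred on the button and contact may be just beginning, so I'll go on in small steps.

```bash
for i in 1; do python3 -m crank '0 0 .003 0 0 0 1;0 0 .003 0 0 0 1'; done|grep -E 'pos|contact|grasp';python3 -m crank '0 0 .003 0 0 0 1;0 0 .003 0 0 0 1'|grep -E 'pos|contact|grasp'; python3 -m crank '0 0 .003 0 0 0 1;0 0 .003 0 0 0 1'|grep -E 'pos|contact|grasp'
```

```text
eef_pos: [0.5514, -0.1376, 0.0444]
contact_force: [-1.0, -0.1, 2.0]
grasp_force: 1.0
eef_pos: [0.5514, -0.1376, 0.0429]
contact_force: [-0.1, 0.3, 3.3]
grasp_force: 1.5
eef_pos: [0.5515, -0.1376, 0.0414]
contact_force: [-0.6, -0.3, 3.0]
grasp_force: 1.9
```

```bash
python3 -m crank '0 0 .003 0 0 0 1;0 0 .003 0 0 0 1'|grep -E 'pos|contact|grasp';python3 -m crank '0 0 .003 0 0 0 1;0 0 .003 0 0 0 1'|grep -E 'pos|contact|grasp'; python3 - <<'E'
from h import *
import pickle
S=pickle.load(open('side.pkl','rb'))
for z in(.046,.06):print(proj(S,np.array([.5514,-.1376,z])))
E
```

```text
eef_pos: [0.5515, -0.1376, 0.0399]
contact_force: [-1.2, -0.2, 4.8]
grasp_force: 2.4
eef_pos: [0.5515, -0.1376, 0.0395]
contact_force: [-5.7, 1.5, 15.9]
grasp_force: 8.3
[330.56106485 266.52091753]
[330.97417462 260.72839937]
```

The button bottomed with a sharp force rise after 6 mm. Contact started at a reported z of about 0.046 where the cameras say about 0.059, so the reported z (and the wrist camera) sit about 13 mm low. I'll release and correct for that.

```bash
python3 -m crank '0 0 -.03 0 0 0 1;0 0 -.06 0 0 0 1;0 0 -.2 0 0 0 1;0 0 -.2 0 0 0 0;0 0 -.2 0 0 0 0'
python3 - <<'E'
from h import *
import pickle
c=pickle.load(open('w1.pkl','rb'));a=lambda u,v,z:atz(c,u,v,z-.013,1)
print('btn',a(293,211,.0585));C=a(402.34,201.37,.054);print('collar',C)
A=a(410,181.6,.054);B=a(406.8,194.7,.054)
f=lambda d:np.degrees(np.arctan2(d[1],d[0]));print(f(A-B),f(A-C),f(B-C),np.linalg.norm(A-C))
print('tip',a(240+640/3.8,160+180/3.8,.066))
P=[a(u,v,.045) for u,v in[(241,136),(449,131),(445,256),(250,267)]]
print(np.linalg.norm(P[0]-P[1]),np.linalg.norm(P[1]-P[2]),np.mean(P,0))
T=pickle.load(open('top.pkl','rb'));print('knob top cam',atz(T,222,240,.044))
p,r=tool();print(p,np.degrees(np.arctan2(*r.as_matrix()[1::-1,0])))
k=np.array([.506,.142,.2]);print('to knob',r.inv().apply(k-p)/.5)
E
```

```text
t: 5.95
eef_pos: [0.5536, -0.1384, 0.142]
tool_rot: [0.0, 1.0, 0.03, 0.003]
contact_force: [0.4, 1.4, 0.0]
gripper_width: 0.33
grasp_force: 0.0
btn [ 0.54745575 -0.13840376  0.0455    ]
collar [ 0.56212271 -0.24056317  0.041     ]
-6.168431771059616 -14.291621130853043 -27.981968622172392 0.0199312076347674
tip [ 0.55963508 -0.24253741  0.053     ]
0.19889436791091955 0.13098576258226205 [ 0.55798608 -0.19505639  0.032     ]
knob top cam [0.5068659  0.14294749 0.044     ]
[ 0.55356785 -0.13835854  0.14199445] 3.452001540797068
to knob [-0.0604884  -0.56532758 -0.11687133]
```

The box now measures 199 x 131 mm, which confirms the 13 mm offset. Next is a close look at the shaft.

```bash
python3 -m crank '.016 .185 .05 0 0 0 0;.016 .185 .05 0 0 0 0;.016 .185 .05 0 0 0 0;.016 .185 .05 0 0 0 0;.016 .185 .05 0 0 0 0'
python3 - <<'E'
from h import *
import pickle
c=snap('wrist','w2.png');pickle.dump(c,open('w2.pkl','wb'))
print(tool()[0])
cv2.imwrite('pics/w2c.png',cv2.resize(c['image'][140:270,200:360],None,fx=4.6,fy=4.6,interpolation=cv2.INTER_CUBIC)[:,:,::-1])
E
```

```text
t: 6.45
eef_pos: [0.5648, -0.2282, 0.1128]
tool_rot: [-0.001, 1.0, 0.031, -0.0]
contact_force: [0.2, 0.7, 0.5]
gripper_width: 1.005
grasp_force: 0.0
[ 0.56507573 -0.22774737  0.11304257]
```

View pics/w2c.png

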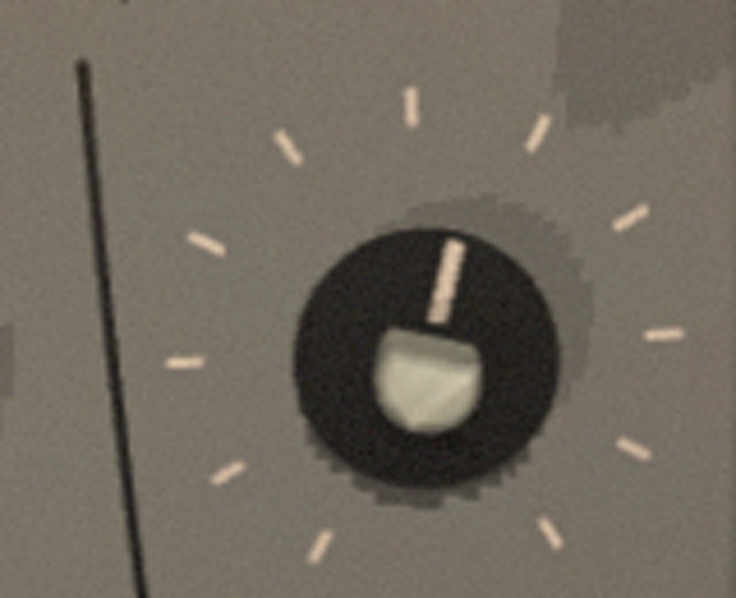

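The crop shows the line from (438,320) to (456,240), the collar centred at (427,357), the shaft tip centred near (428,379) and the flat edge from (390,328) to (480,345).

```bash
python3 - <<'E'
from h import *
import pickle
c=pickle.load(open('w2.pkl','rb'));a=lambda u,v,z:atz(c,200+(u+.5)/4.6-.5,140+(v+.5)/4.6-.5,z-.013,1)
f=lambda d:np.degrees(np.arctan2(d[1],d[0]))
C=a(427,357,.054);A=a(456,240,.054);B=a(438,320,.054);print('C',C,f(A-B),f(A-C),f(B-C),'diam',a(295,357,.054)-a(560,357,.054))
print('tip',a(428,379,.064));print('flat',f(a(390,328,.066)-a(480,345,.066))-90)
T=pickle.load(open('top.pkl','rb'))
p,r=tool();k=np.array([.495,.142,.18]);print('to knob',r.inv().apply(k-p)/.5, f(r.as_matrix()[:,0]))
E
```

```text
C [ 0.56163653 -0.23727737  0.041     ] -8.160653850396638 -9.366419560987046 -11.88267355749736 diam [-0.00270689  0.04357596  0.        ]
tip [ 0.56099328 -0.23718249  0.051     ]
flat -7.508540868435048
to knob [-0.09388788 -0.74694357 -0.132998  ] 3.570611287331028
```

```bash
python3 -m crank '0 -.2 -.12 0 0 -.147 0;-.094 -.74 -.12 0 0 -.147 0;-.094 -.74 -.12 0 0 -.147 0;-.094 -.74 -.12 0 0 -.147 0;-.094 -.74 -.12 0 0 -.147 0;-.094 -.74 -.12 0 0 -.147 0;-.094 -.74 -.12 0 0 -.147 0;-.094 -.74 -.12 0 0 -.147 0;-.094 -.74 -.12 0 0 -.147 0;-.094 -.74 -.12 0 0 -.147 0;-.094 -.74 -.12 0 0 -.147 0;-.094 -.74 -.12 0 0 -.147 0'
python3 - <<'E'
from h import *
import pickle
c=snap('wrist','w3.png');pickle.dump(c,open('w3.pkl','wb'))
p,r=tool();print(p,np.degrees(np.arctan2(*r.as_matrix()[1::-1,0])))
cv2.imwrite('pics/w3c.png',cv2.resize(c['image'][100:320,140:420],None,fx=2.7,fy=2.7,interpolation=cv2.INTER_CUBIC)[:,:,::-1])
E
```

```text
t: 7.7
eef_pos: [0.4958, 0.1357, 0.1734]
tool_rot: [0.0, 0.966, 0.257, -0.0]
contact_force: [-0.3, -0.8, -0.3]
gripper_width: 1.001
grasp_force: 0.0
[0.49581526 0.13571377 0.1733618 ] 29.79463776114662
```

View pics/w3c.png

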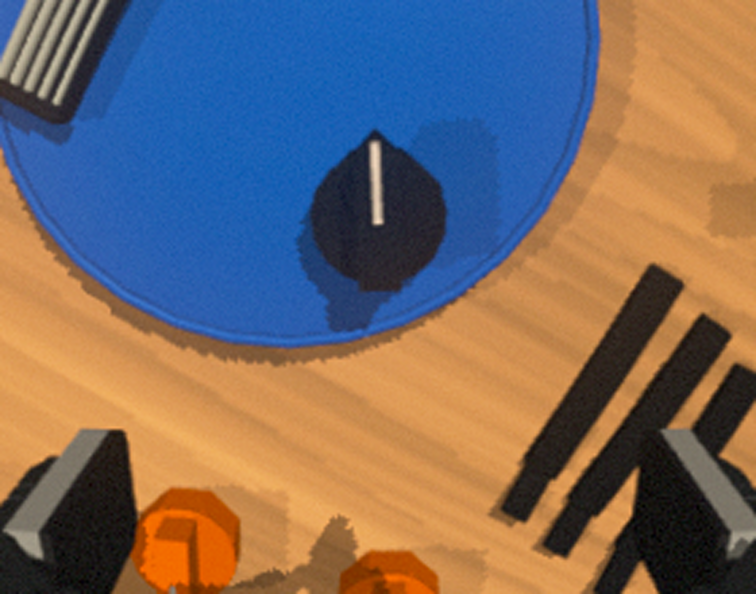

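The crop shows the knob's line from (378,224) to the beak end at (374,140), the beak tip at (374,130), and the skirt spanning columns 312–446. The approach is clear.

```bash
python3 - <<'E'
from h import *
import pickle
c=pickle.load(open('w3.pkl','rb'));a=lambda u,v,z:atz(c,140+(u+.5)/2.7-.5,100+(v+.5)/2.7-.5,z-.013,1)
f=lambda d:np.degrees(np.arctan2(d[1],d[0]))
A=a(374,130,.064);B=a(378,224,.064);y=f(a(374,140,.064)-B);u=np.r_[np.cos(np.radians(y)),np.sin(np.radians(y)),0]
print('yaw',y,'len',np.linalg.norm(A-B),'axis from tip',A-.031*u,'B',B,'skirt mid',(a(312,212,.044)+a(446,212,.044))/2, np.linalg.norm(a(312,212,.044)-a(446,212,.044)))
p,r=tool();k=A-.031*u;k[2]=.07;print(p,r.inv().apply(k-p)/.5,f(r.as_matrix()[:,0]))
E
```

```text
yaw 32.44490253387011 len 0.031193166055887483 axis from tip [0.50668512 0.14336856 0.051     ] B [0.50643978 0.14339515 0.051     ] skirt mid [0.50711984 0.1435373  0.031     ] 0.047384801341506654
[0.49581526 0.13571377 0.1733618 ] [ 0.02651246 -0.00251943  0.20671815] 29.79463776114662
```

```bash
python3 -m crank '.0265 -.0025 .1 0 0 -.0145 0;.0265 -.0025 .2 0 0 -.0145 .3;.0265 -.0025 .25 0 0 -.0145 .4;.0265 -.0025 .27 0 0 -.0145 .4;.0265 -.0025 .277 0 0 -.0145 .4;.0265 -.0025 .277 0 0 -.0145 .6;.0265 -.0025 .277 0 0 -.0145 .8;.0265 -.0025 .277 0 0 -.0145 1;.0265 -.0025 .277 0 0 -.0145 1;.0265 -.0025 .277 0 0 -.0145 1;.0265 -.0025 .277 0 0 -.0145 1;.0265 -.0025 .277 0 0 -.0145 1' 60
```

```text
t: 8.95
eef_pos: [0.5078, 0.1451, 0.0365]
tool_rot: [-0.0, 0.96, 0.28, 0.001]
contact_force: [-0.5, 0.3, 7.5]
gripper_width: 0.137
grasp_force: 59.6
```

```bash
python3 -m crank '0 0 -.03 0 0 0 1;0 0 -.1 0 0 0 1;0 0 -.2 0 0 0 1;0 0 -.22 0 0 0 1;0 0 -.22 0 0 0 1'
python3 - <<'E'
from h import *
p,r=tool();f=lambda d:np.degrees(np.arctan2(d[1],d[0]));y=f(r.as_matrix()[:,0]);print(p,y)
print(r.inv().apply(np.array([.561,-.237,.13])-p)/.5,'turn',(y+8.5)/180)
E
```

```text
t: 9.45
eef_pos: [0.5081, 0.1455, 0.1477]
tool_rot: [-0.001, 0.96, 0.28, 0.003]
contact_force: [0.5, -0.6, -1.4]
gripper_width: 0.14
grasp_force: 58.8
[0.50808564 0.1455289  0.14772101] 32.54771186583747
[-0.32258921  0.70184875  0.03337402] turn 0.22804284369909705
```

```bash
python3 -m crank '-.32 .7 .03 0 0 .228 1;-.32 .7 .03 0 0 .228 1;-.32 .7 .03 0 0 .228 1;-.32 .7 .03 0 0 .228 1;-.32 .7 .03 0 0 .228 1;-.32 .7 .03 0 0 .228 1;-.32 .7 .03 0 0 .228 1;-.32 .7 .03 0 0 .228 1;-.32 .7 .03 0 0 .228 1;-.32 .7 .03 0 0 .228 1;-.32 .7 .03 0 0 .228 1;-.32 .7 .03 0 0 .228 1'
python3 - <<'E'
from h import *
import pickle
c=snap('wrist','w4.png');pickle.dump(c,open('w4.pkl','wb'))
s=snap('side','s4.png');pickle.dump(s,open('s4.pkl','wb'))
p,r=tool();print(p,np.degrees(np.arctan2(*r.as_matrix()[1::-1,0])))
f=lambda i:cv2.resize(i,(400,500),interpolation=cv2.INTER_CUBIC)
cv2.imwrite('pics/w4c.png',np.hstack([f(c['image'][170:370,200:360]),f(s['image'][190:340,315:435])])[:,:,::-1])
E
```

```text
t: 10.65
eef_pos: [0.5599, -0.2343, 0.1293]
tool_rot: [-0.001, 0.997, -0.073, -0.001]
contact_force: [-0.8, 0.1, -0.3]
gripper_width: 0.134
grasp_force: 58.9
[ 0.56010185 -0.23480707  0.12970715] -8.386240628637283
```

View pics/w4c.png

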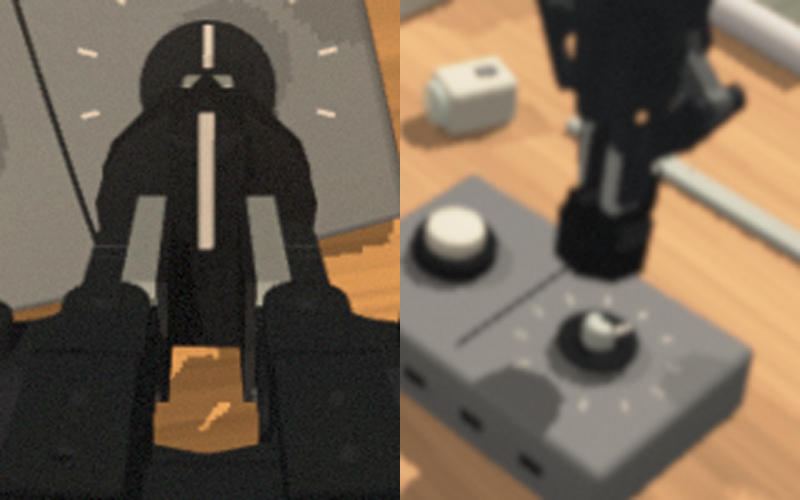

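The held knob's line runs (207,113)–(205,248) and the collar's line (208,25)–(208,65). They're parallel, so the yaw matches. Next I'll compute the offset.

```bash
python3 - <<'E'
from h import *
import pickle
c=pickle.load(open('w4.pkl','rb'));a=lambda u,v,z:atz(c,200+(u+.5)/2.5-.5,170+(v+.5)/2.5-.5,z,1)
f=lambda d:np.degrees(np.arctan2(d[1],d[0]))
p,r=tool();zt=p[2]-.0145+.042-.013
A=a(207,113,zt);B=a(205,248,zt);print('knob',B,f(A-B),np.linalg.norm(A-B))
L1=a(208,25,.041);L2=a(208,65,.041);print('line',L1,L2,f(L1-L2))
C=a(208,88,.041);print('collar c guess',C)
print('knob axis in tool',r.inv().apply(B-p))
S=np.array([.5613,-.2372,0]);print('move',r.inv().apply(S-B)/.5)
E
```

```text
knob [ 0.55503183 -0.23469063  0.14420715] -9.106767756086423 0.028402839096771087
line [ 0.58173204 -0.23936766  0.041     ] [ 0.56896782 -0.23750865  0.041     ] -8.286451968920069
collar c guess [ 0.56150155 -0.23642177  0.041     ]
knob axis in tool [-0.00503776  0.00061404 -0.01449871]
move [0.01323324 0.00333968 0.28840749]
```

```bash
python3 - <<'E'
from h import *
import pickle
s=pickle.load(open('s4.pkl','rb'))
p,r=tool();R=np.array(s['R']);e=R[0];print('e',e)
im=s['image'].astype(int).sum(2)
for v in(252,256,260,264):print(v,im[v,352:400])
for v in(287,292,296):print(v,im[v,355:396])
for x in(-.0018,-.005):
    X=p+r.apply([x,0,0]);X[2]=.126;print(x,'pred skirt',proj(s,X))
for X in([.5613,-.2372,.054],[.5642,-.2357,.054]):print('pred collar',proj(s,np.array(X)))
E
```

```text
e [ 8.17394643e-01 -5.76077650e-01 -7.33584696e-04]
252 [444 458 471 484 499 506 510 515 510 464 352 218 114  74  56  57  59  54
  60  60  56  55  90 163 228 274 282 267 226 174 134 124 115 107  81  71
  53  89 203 360 486 531 530 528 529 529 536 537]
256 [424 423 423 425 425 429 435 450 454 408 275 129  66  60  56  61  63  52
  57  53  54  48  60  54  63  62  57  66  60  65  60  59  66  68  72  75
  91 139 264 421 518 546 550 550 548 547 543 535]
260 [424 420 424 422 424 426 422 421 390 312 188  84  61  61  59  64  53  55
  49  57  60  61  42  57  51  56  51  59  67  75  87  94  94  89  96  97
 113 193 354 496 554 565 567 565 563 556 552 552]
264 [423 427 424 426 427 425 423 418 367 249 122  67  58  60  61  61  57  57
  57  58  57  60  58  62  59  54  51  68  81  80  85  77  77  75  69  74
 158 329 481 534 535 536 535 540 546 554 561 567]
287 [429 429 427 430 427 425 406 345 246 163 114 112 100 134 221 354 474 558
 610 627 614 572 498 375 302 342 391 426 455 432 416 431 436 435 433 432
 430 434 431 432 433]
292 [427 426 430 418 376 310 227 149 112 102 102  94  90  96 172 259 309 326
 323 324 322 321 310 277 197 128 105 109 105 117 164 266 362 410 427 432
 436 444 466 497 497]
296 [429 427 415 368 302 263 250 231 190 134 106  99 101  96  87  81  87 102
 117 123 123 120 111 106 105 102 106 101 108 131 210 303 365 381 392 414
 422 433 431 433 432]
-0.0018 pred skirt [375.04063388 260.38341328]
-0.005 pred skirt [373.40611876 260.97445865]
pred collar [372.91162299 292.8113771 ]
pred collar [373.53841123 291.59500218]
```

```bash
python3 -m crank '.0086 .0032 .05 0 0 0 1;.0086 .0032 .085 0 0 0 1;.0086 .0032 .085 0 0 0 1;.0086 .0032 .085 0 0 0 1'
python3 - <<'E'
from h import *
s=snap('side');w=snap('wrist');p,r=tool();print(p)
f=lambda i:cv2.resize(i,(400,500),interpolation=cv2.INTER_CUBIC)
cv2.imwrite('pics/w5c.png',np.hstack([f(w['image'][120:320,200:360]),f(s['image'][220:320,335:415])])[:,:,::-1])
im=s['image'].astype(int).sum(2)
for v in(270,274,278,282):print(v,im[v,350:402])
X=p.copy()
a=[proj(s,np.array([.5615,-.237,z])) for z in(.054,.064,.066,.07,.08,.09)];print(a)
E
```

```text
t: 11.15
eef_pos: [0.5635, -0.2383, 0.0872]
tool_rot: [-0.0, 0.997, -0.074, -0.001]
contact_force: [-0.5, 0.2, -0.7]
gripper_width: 0.137
grasp_force: 58.9
[ 0.56421254 -0.23886248  0.08815486]
270 [434 431 434 436 436 431 435 429 435 431 430 418 393 338 267 176  99  64
  79  88  92  97 100  96 118 193 278 315 307 268 188 109  92  88  86  92
 101  88  72  73 114 255 417 518 546 554 559 556 555 549 548 543]
274 [434 434 435 435 433 424 402 371 347 341 354 360 323 212 104  68  61  53
  61  64  59  54  55  59  62  81 113 165 204 217 182 145 109  80  66  69
  66  68  79 138 278 425 505 529 534 540 548 552 552 552 554 556]
278 [408 389 353 323 326 369 409 425 437 438 433 404 327 200  93  58  67  70
  64  63  54  57  52  46  59  61  58  56  55  47  56  76  83  89  95  79
  90  98  99 126 213 333 414 453 475 496 513 519 525 531 541 545]
282 [402 419 430 438 455 475 481 465 449 436 429 380 257 126  68  62  58  59
  65  65  62  62  56  66  56  58  64  55  57  49  73  80  92  97 105  95
  95  95 128 233 360 421 436 438 437 437 440 443 443 449 467 480]
[array([372.91515231, 292.69406991]), array([373.53037061, 288.41071926]), array([373.65444993, 287.54683848]), array([373.90365591, 285.81178514]), array([374.53284946, 281.43113421]), array([375.17102075, 276.98797737])]
```

View pics/w5c.png

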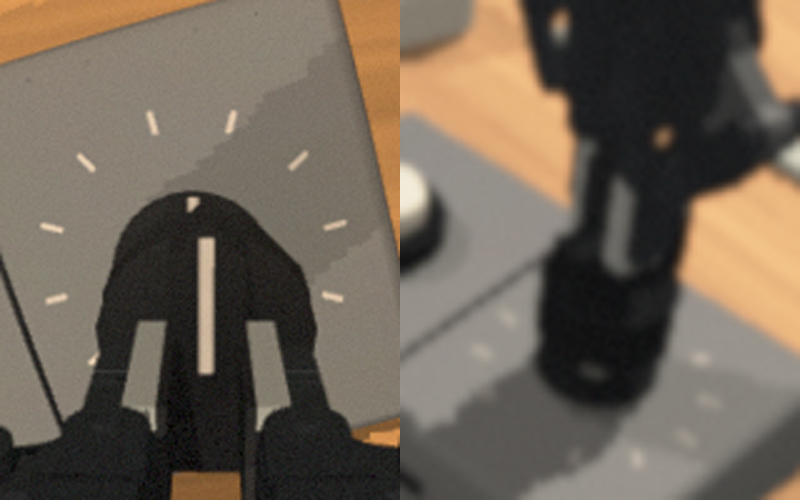

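The wrist view shows the collar line remnant at (193,203) against the knob's line at column 206, so the knob sits about 2.5–3 mm too far along +tool y, because the arm was still settling. The side view agrees along its own axis, so I'll correct sideways and settle.

```bash
python3 -m crank '0 -.0052 0 0 0 0 1;0 -.0052 0 0 0 0 1;0 -.0052 0 0 0 0 1;0 -.0052 0 0 0 0 1;0 -.0052 0 0 0 0 1'
python3 - <<'E'
from h import *
w=snap('wrist');s=snap('side');p,r=tool();print(p)
g=w['image'].astype(int).sum(2)
for v in range(194,211,2):print(v,g[v,268:292])
print(240,g[240,274:292])
im=s['image'].astype(int).sum(2)
for v in(278,282):print(v,im[v,358:394])
E
```

```text
t: 11.75
eef_pos: [0.5643, -0.2361, 0.0875]
tool_rot: [-0.0, 0.997, -0.074, 0.0]
contact_force: [-0.7, -0.3, -0.4]
gripper_width: 0.138
grasp_force: 58.9
[ 0.56424759 -0.23609989  0.08740208]
194 [386 364 344 338 335 336 338 337 336 340 326 337 339 342 343 327 342 339
 347 339 331 342 329 328]
196 [365 343 325 336 329 332 332 336 327 293 237 220 214 226 248 256 265 273
 297 337 328 337 341 342]
198 [319 278 204 161 131 111 124 118 119 103 108 157 211 194 130  99 113  92
 118 109 130 133 121 160]
200 [124 105 132 132 114 124 102 119 118 114 123 251 283 205 122 108  89 123
 118 122 108 109 115 122]
202 [124 110 115 124 113 121 116 117 114  97 121  95 106 105 120 103  91  82
  97 122  99 123 122 100]
204 [ 81 117  98 133 118 118 101 112 107  87 106 116 108 103  98 107 106 115
  89 104 106 126 120 116]
206 [114  82 116 111 119 109 106 128 112 111 119  94 101  81  86 110 111 103
  88  92  97  89 103  75]
208 [ 99 116 117 103 104  90 104  89  88  91 105 101 106  93 110  93 101 106
 109  97  97 103 106  99]
210 [ 85 105 108  94 118  91 107  93  95 114  99 102  99 112  89 118 108  97
  87 105  92  83  92  96]
240 [102  93  83  62 129 335 493 547 554 558 491 326 114  85  79  96  96  89]
278 [432 434 423 364 236 112  66  62  62  66  55  50  48  51  57  56  52  54
  56  58  58  65  79  88  96  97  93  96  98  99 126 210 323 409 441 455]
282 [444 431 393 303 174  79  66  65  59  61  61  55  65  57  59  63  64  61
  62  56  62  66  84  93  94  99  91  88  82 109 198 319 408 433 437 438]
```

```bash
python3 -m crank '.0026 -.0014 0 0 0 0 1;.0026 -.0014 .004 0 0 0 1;.0026 -.0014 .008 0 0 0 1;.0026 -.0014 .012 0 0 0 1;.0026 -.0014 .015 0 0 0 1;.0026 -.0014 .015 0 0 0 1'
python3 -m crank '0 0 .002 0 0 0 1;0 0 .004 0 0 0 1;0 0 .004 0 0 0 1'
```

```text
t: 12.45
eef_pos: [0.5655, -0.2355, 0.0795]
tool_rot: [-0.0, 0.997, -0.074, -0.0]
contact_force: [0.7, 0.5, -0.7]
gripper_width: 0.134
grasp_force: 58.9
t: 12.75
eef_pos: [0.5656, -0.2355, 0.0778]
tool_rot: [-0.0, 0.997, -0.074, -0.0]
contact_force: [-0.4, -0.6, -1.1]
gripper_width: 0.137
grasp_force: 58.9
```

```bash
python3 -m crank '0 0 .002 0 0 0 1;0 0 .004 0 0 0 1;0 0 .004 0 0 0 1'|grep -E 'pos|cont|rot'
python3 -m crank '0 0 .002 0 0 0 1;0 0 .004 0 0 0 1;0 0 .004 0 0 0 1'|grep -E 'pos|cont|rot'
```

```text
eef_pos: [0.5656, -0.2355, 0.0757]
tool_rot: [-0.0, 0.997, -0.074, -0.0]
contact_force: [-0.3, -0.7, -0.3]
eef_pos: [0.5656, -0.2355, 0.0737]
tool_rot: [-0.0, 0.997, -0.074, -0.0]
contact_force: [-0.7, 1.0, -1.2]
```

```bash
python3 -m crank '0 0 .002 0 0 0 1;0 0 .004 0 0 0 1;0 0 .004 0 0 0 1'|grep -E 'pos|cont|rot'
python3 -m crank '0 0 .002 0 0 0 1;0 0 .004 0 0 0 1;0 0 .004 0 0 0 1'|grep -E 'pos|cont|rot'
python3 -m crank '0 0 .002 0 0 0 1;0 0 .004 0 0 0 1;0 0 .004 0 0 0 1'|grep -E 'pos|cont|rot'
```

```text
eef_pos: [0.5656, -0.2355, 0.0717]
tool_rot: [-0.0, 0.997, -0.074, -0.0]
contact_force: [-0.7, 0.4, -0.2]
eef_pos: [0.5656, -0.2355, 0.0697]
tool_rot: [-0.0, 0.997, -0.074, -0.0]
contact_force: [0.6, 0.3, -0.5]
eef_pos: [0.5657, -0.2357, 0.068]
tool_rot: [0.0, 0.997, -0.074, 0.0]
contact_force: [-0.9, 0.5, 2.3]
```

```bash
python3 -m crank '0 0 .002 0 0 0 1;0 0 .004 0 0 0 1;0 0 .004 0 0 0 1'|grep -E 'pos|cont|rot'
python3 -m crank '0 0 .002 0 0 0 1;0 0 .004 0 0 0 1;0 0 .004 0 0 0 1'|grep -E 'pos|cont|rot'
python3 -m crank '0 0 .002 0 0 0 1;0 0 .003 0 0 0 1;0 0 .003 0 0 0 1'|grep -E 'pos|cont|rot'
```

```text
eef_pos: [0.5657, -0.2357, 0.066]
tool_rot: [0.0, 0.997, -0.074, 0.0]
contact_force: [-1.5, 0.2, 4.2]
eef_pos: [0.5658, -0.2357, 0.064]
tool_rot: [0.0, 0.997, -0.074, 0.0]
contact_force: [-1.7, -0.4, 6.5]
eef_pos: [0.5659, -0.2358, 0.0634]
tool_rot: [-0.0, 0.997, -0.074, 0.0]
contact_force: [-3.6, 1.5, 13.3]
```

```bash
python3 -m crank '0 0 .001 0 0 0 1;0 0 .001 0 0 0 1;0 0 .001 0 0 0 1;0 0 .001 0 0 0 1;0 0 .001 0 0 0 1;0 0 .001 0 0 0 1'
python3 - <<'E'
from h import *
s=snap('side');im=s['image'].astype(int).sum(2)
print(im[255:310:2,376])
E
```

```text
t: 15.75
eef_pos: [0.566, -0.2358, 0.0634]
tool_rot: [-0.0, 0.997, -0.074, 0.001]
contact_force: [-5.6, 1.9, 17.0]
gripper_width: 0.139
grasp_force: 60.9
[ 89  83  92  84  91 179 243 283 291 300 305 310 308 300 228  91  59  47
  57  61  55  56  52  57 121 219 318 415]
```

```bash
python3 -c "
from station import ticket
print(ticket.hand_in())"
```

```text
the job is handed in; nothing more can be done
None
```

The job is handed in: I pressed the button fully and released it, though I didn't look again to see it come up. The knob is on the shaft against the collar's bottom stop, still gripped at 60 N and pressed down with about 17 N, and I finished at 15.8 s of the 54 s limit.

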